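# Strip a cake slicer for washing

## Task

Get the cake slicer ready for washing. First isolate it: pull the red enable plug straight up out of its sprung socket and set it down in the green lock-out tray. Then pinch the two yellow sprung hinge-pin tabs together, lift the clear guard off and lay it flat, tabs up, in the blue wash tray; last, push the red blade-release lever that was under the guard fully over to its other side, away from the robot. Set things down rather than dropping them, and leave the cake and the steel cup where they are.

Things in the scene. Friction and masses are not known exactly. Their poses are not given: they have to be found in the camera images.
- machine: The cake slicer, fixed: white drive unit, deck 90 mm above the bench, spanning x -100 to 100, y -150 to 160 mm about the origin, which lies on the bench; a steel cutting bed with blades up to 105 mm high spans x 100 to 170 mm. x points away from the robot (yaw within 0.25 rad), z up. Steel ears, 109 mm high, 28 mm wide in x, stand at x 0, y -8 to 4 and 146 to 158 mm.
- socket (a point): Centre of the top face of the black socket housing, 56 (x) by 60 (y) mm, 122 mm above the bench, on the slicer's deck. Axes as the machine's. Two sprung slides in it hold the plug's stem: a straight upward pull of about 8 to 20 N over the first 7 mm frees it, then it is loose in a guide with 2 mm play; clear after 35 mm.
- plug: Red enable plug, loose, 70 g. Origin: centre of the underside of its flange (46 by 36 by 6 mm), which starts on the socket's top, square to the machine. z points up out of the socket. The grip block is 30 mm in x, 26 mm in y, from 6 to 50 mm above the origin: pinch it across y. The stem, 12 to 16 mm thick in y, reaches 30 mm below the origin, so released it may stand or topple.
- guard: Clear guard panel with yellow border, loose, 250 g, 150 (x) by 130 (y) by 6 mm. Origin: centre of its underside, z up, axes parallel to the machine's at the start, when it lies in the deck at x 0, y 75, z 84 mm in the machine's frame with 3 mm play. Two hinge pins, 8 mm round, axis 12 mm above the origin, run out along y and spring 6 mm into the ears, so it cannot be lifted until both are drawn.
- tabs (a point): Point on the guard midway between its two yellow upright tabs, 40 mm above the guard's origin. Tabs: 24 mm in x, 6 mm thick, from 7 to 53 mm above the origin, outer faces 64 mm apart in y. Pinching them to their stops (46 mm, 9 mm each, 4 to 9 N; grip 20 to 35 N) draws the pins; keep the pinch and lift straight up. Fingertips stay 18 mm or more above the origin, clear of the pins.
- well (a point): Point in the deck's plane (90 mm above the bench) over the middle of the rectangular well under the guard. Axes as the machine's. The well is open 132 mm in x between two ledges, 136 mm in y, its floor 25 mm above the bench. The lever's hinge axis runs along y, 58 mm below this point.
- blade_lever (a joint): Red blade-release lever in the well under the guard, hinged along the machine's y, rad. It starts at 0 to 0.2 (leaning towards -x, the robot's side), is upright at 0.55, and is fully over towards +x at 1.1, against a stop. It stays where it is left (about 1.5 N at the knob).
- lever_knob (a point): Centre of the lever's red cross-bar knob, 14 mm in diameter, 28 mm long along the machine's y, 45 mm from the hinge axis and 70 to 77 mm above the bench; it swings 47 mm in x in all. Shut fingers lowered into the well behind it (-x side), tips some 55 mm above the bench, and moved in +x throw the lever.
- lock_tray: Green open lock-out tray, fixed, outside 200 (x) by 180 (y) by 30 mm high, walls 4 mm, floor 4 mm thick. Origin: centre of its underside.
- wash_tray: Blue open wash tray, fixed, outside 240 (x) by 210 (y) by 30 mm high, walls 4 mm, floor 4 mm thick. Origin: centre of its underside. The green and blue trays may change sides.
- cake: Bystander: block of yellow sponge cake with a brown top, 80 by 60 by 51 mm, standing on the bench. Origin: centre of its underside.
- steel_cup: Bystander: steel cup, 72 mm in diameter, 80 mm high, standing on the bench. Origin: centre of its underside.

How it is judged:
On the way, in this order (a step that is already met when the one before it is completed fails the run):
1. the plug is pulled clear of its socket, the guard still in place (z of plug in the frame of machine above 0.157 m and z of guard in the frame of machine below 0.094 m), for 0.1 s.
2. the plug rests in the green tray, released, the guard still in place (x of plug in the frame of lock_tray between -0.095 and 0.095 m and y of plug in the frame of lock_tray between -0.085 and 0.085 m and z of plug in the frame of lock_tray below 0.055 m and linear speed of plug below 0.03 m/s and contact force between plug and the fingers below 0.1 N and z of guard in the frame of machine below 0.094 m), for 0.2 s.
3. the guard is lifted off the slicer, the lever still on the robot's side (z of guard in the frame of machine above 0.115 m and value of joint blade_lever below 0.6 rad), for 0.1 s.
4. the guard lies flat in the blue tray, released, the lever still on the robot's side (x of guard in the frame of wash_tray between -0.06 and 0.06 m and y of guard in the frame of wash_tray between -0.06 and 0.06 m and z of guard in the frame of wash_tray below 0.02 m and linear speed of guard below 0.03 m/s and contact force between guard and the fingers below 0.1 N and angle between guard's own z axis and vertical below 0.12 rad and value of joint blade_lever below 0.6 rad), for 0.2 s.
5. the lever is pushed fully over (value of joint blade_lever above 0.9 rad), for 0.1 s.
At the end, for the whole second after the job is handed in: The plug rests released inside the green tray (any way up); the guard lies released, flat and tabs up (within 0.12 rad) on the floor of the blue tray; the lever stands beyond 0.9 of its 1.1 rad (x of plug in the frame of lock_tray between -0.095 and 0.095 m and y of plug in the frame of lock_tray between -0.085 and 0.085 m and z of plug in the frame of lock_tray below 0.055 m and linear speed of each of plug, guard below 0.03 m/s and contact force between each of plug, guard and the fingers below 0.1 N and x of guard in the frame of wash_tray between -0.06 and 0.06 m and y of guard in the frame of wash_tray between -0.06 and 0.06 m and z of guard in the frame of wash_tray below 0.02 m and angle between guard's own z axis and vertical below 0.12 rad and value of joint blade_lever above 0.9 rad); the robot touches nothing.
It fails at once if the plug is dropped (in free fall for more than about 3 cm) (linear speed of plug above 0.8 m/s and contact force between plug and anything else below 0.02 N).
It fails at once if the guard is dropped (in free fall for more than about 3 cm) (linear speed of guard above 0.8 m/s and contact force between guard and anything else below 0.02 N).
It fails at once if the cake is moved more than 3 cm or toppled (distance of cake from where it was at the start of the episode above 0.03 m or angle between cake's own z axis and vertical above 0.6 rad).
It fails at once if the steel cup is moved more than 3 cm or toppled (distance of steel_cup from where it was at the start of the episode above 0.03 m or angle between steel_cup's own z axis and vertical above 0.6 rad).
It also fails if it takes over 72 s, if anything falls off the work surface, if the arm or the gripper's body presses on something with over 40 N, if the wrist force passes 120 N, or if a joint passes its speed limit or range.

## Robot

A 6-joint arm with a two-finger parallel gripper is mounted at the origin on the work surface. World frame = base frame: x ahead of the robot, y to its left, z up, the work surface at z = 0. Lengths are in m, angles in rad, forces in N, time in s.
With the tool pointing down it reaches from about 0.35 to 0.875 m from the base axis. Payload 15.5 kg.
Tool frame: the origin (TCP) lies midway between the tips of the shut fingers; the grasp point (between the pads) lies 19 mm behind it (ctrl.grip_point_offset is the z of the grasp point in the tool frame, in m); z points along the fingers, y is the direction in which the jaws open and shut (so a half turn about z gives the same grasp; the last joint's range is limited). The gripper opens to 85 mm and grips with 20 to 120 N. Pads are 22 mm wide; open, the fingers measure 114 mm over their backs; the gripper's body (76 mm by 85 mm) begins 54 mm behind the grasp point. The pads swing forward as they close: fully open they stand 13 mm farther back than shut.
Start: joints at [-0.096, 0.494, 1.345, -0, 1.302, -0.096], TCP at [0.625, 0, 0.231] pointing down, gripper open.
Joint ranges: [-2.91, 2.91], [-0.82, 2.16], [0.22, 2.67], [-1.22, 4.37], [0.12, 2.79], [-3.08, 3.08]. Speed limits (rad/s): [1.89, 1.89, 2.57, 3.01, 3.01, 3.01].

## Interface

Orientations are given as [roll, pitch, yaw] about the fixed x, y, z axes, in that order (R = Rz(yaw) Ry(pitch) Rx(roll)).
In Python, from plant import ctrl, optics gives the robot as it stands.
- The arm moves only by the tool servo_tool, never from a script. Its argument "plan" is a list of rows, each a list of 7 numbers: the closure, from 0 (fully open) to 1 (shut), then the shift along the tool's x, y, z as a fraction of full scale, then the turn, a rotation vector about the tool's x, y, z as a fraction of full scale. In form: [[hand, x, y, z, rx, ry, rz], ...]. A call has 1 to 8 rows; each row is the pose to reach, as a shift and turn from the pose commanded when the call began, along the tool's axes at that moment; what a row does not reach only later rows make up. Full scale, the value 1, is 1 m for a shift and 120 degrees for a turn. A row lasts 1/10 s, in which the tool goes at most 50 mm and 8.59 degrees, less where a joint would pass 70% of its speed; a pose out of reach is approached as far as the arm can. A call with a number of a shift or a turn outside -1 to 1 is refused whole. A call with a gripper value outside its range is refused whole. The fingers move at their own pace and stop on an object; "force" is the grip in N (left out, the last holds). Time passes only in rows, so rows that repeat a pose let the fingers close. It gives the time, the measured TCP pose, the force and the opening at its end, in the units of the state.
- ctrl.state(): the state, without advancing time (a new reading comes with each control period).
- optics.capture(name): name is "scene" or "side" or "wrist"; returns a dict with "img" (480x640x3 uint8, red, green, blue), "K" (3x3 intrinsics, pixels), "xyz" and "attitude" of the camera in the world; the wrist camera has in their place "tool_from_camera" (4x4, takes a point from camera to tool coordinates, whose origin is the TCP and whose axes are the flange's). Camera axes: x right, y up, looking along -z (the intrinsics and any distortion apply to the point x, -y, -z); pixel columns grow to the right and rows downward; lengths in m; the calibration is good to about 2 mm. A picture is of the moment at which its call begins: read the wrist's pose just before it. There is no depth.
- ctrl.job_done(): hands the job in, once; it reports no verdict.
Trained networks look in a picture, given as the dict that the camera call returned (one of the last four; its "shot" number tells which), for a name from the list of things; names that differ only in an ending like _2 or _b are one class to them, and where a whole thing is asked for, a point or a joint stands for the part that bears it (a point fixed in the world has none). Each returns a list of dicts, best first, with "score" (0 to 1); they miss things now and then, are a little off and sometimes report something else, mostly with a low value. They report only what shows in the picture. A call takes as long as a camera call.
- optics.cut_out(picture, thing): "pixels" (480x640 bool, what is visible of it) and "uv" ([column, row] in pixels, amid what is visible of it).
The state is a dict: "clock": time; "joints": joint angles; "joint_vel": joint speeds; "joint_efforts": joint torques, N m; "ee_pos": TCP position; "orientation": TCP orientation; "ft_force": force on the tool from outside, world axes, zero at the start; "wrist_torque": the same for the moment, N m; "grip_width": finger opening in m.
Only numpy, scipy, OpenCV 4.12 (cv2) and the standard library are available. Lean on these libraries where they do the work, as an engineer would, in place of code of your own. Each camera call takes 0.05 s, during which the arm holds its last target.

## Working session

There is one attempt and no reset: what is moved stays moved. The work goes in short steps, Python scripts to look and compute and a tool call to move; the robot and the scene stay as the last step left them, time stands still between calls to the robot, and variables do not carry over. Pictures are saved under pics/ and viewed, and the job is handed in when it is done.

Besides the shell and the picture viewer there is one more tool, called as name([rows], argument=value, ...), one row to a line, values as JSON. servo_tool: Moves the arm, as the interface text tells. Its arguments: {"type":"object","properties":{"plan":{"type":"array"},"force":{"type":"number"}},"required":["plan"]}

```bash
mkdir -p pics; ls
python3 - <<'E'
from plant import ctrl, optics
import cv2
print(ctrl.state(), ctrl.grip_point_offset)
for n in ("scene","side","wrist"):
    c=optics.capture(n); cv2.imwrite(f"pics/{n}0.png",c["img"][:,:,::-1]); print({k:v for k,v in c.items() if k!="img"})
E
```

```text
pics
{'clock': 0.0, 'joints': array([-9.54565892e-02,  4.94194662e-01,  1.34611594e+00,  4.32598078e-06,
        1.30249270e+00, -9.55260509e-02]), 'joint_vel': array([ 0.00050957,  0.00067298,  0.00111922,  0.00174965,  0.00026112,
       -0.00092631]), 'joint_efforts': array([-2.68344644e-03, -8.82162237e+01, -3.83866239e+01, -4.40739132e-04,
        1.02696815e-02,  1.38197843e-04]), 'ee_pos': array([6.24650734e-01, 6.51787153e-05, 2.30698262e-01]), 'orientation': array([-3.14038793e+00, -1.19622596e-04,  1.57086457e+00]), 'ft_force': array([-0.46583856,  0.21838302, -0.65119785]), 'wrist_torque': array([ 0.05039884, -0.01522888,  0.01538963]), 'grip_width': 0.0856220622981446} -0.0187
{'K': array([[476.26151454,   0.        , 318.24655135],
       [  0.        , 476.26151454, 240.38213111],
       [  0.        ,   0.        ,   1.        ]]), 'xyz': array([ 0.88085086, -0.55833934,  0.71672621]), 'attitude': array([0.83411741, 0.00903563, 0.52074476]), 'shot': 1}
{'K': array([[591.65042963,   0.        , 321.60451766],
       [  0.        , 591.65042963, 243.79775006],
       [  0.        ,   0.        ,   1.        ]]), 'xyz': array([-0.35472063,  0.81425636,  0.78808786]), 'attitude': array([ 1.06254093e+00, -2.95955914e-04, -2.29667370e+00]), 'shot': 2}
{'K': array([[364.77317569,   0.        , 320.90299572],
       [  0.        , 364.77317569, 235.17350113],
       [  0.        ,   0.        ,   1.        ]]), 'tool_from_camera': array([[ 3.73372753e-04,  9.61961557e-01,  2.73184595e-01,
         7.00483801e-02],
       [ 9.99999924e-01, -3.28734187e-04, -2.09173853e-04,
         1.01812922e-03],
       [-1.11412090e-04,  2.73184652e-01, -9.61961607e-01,
        -1.42609362e-01],
       [ 0.00000000e+00,  0.00000000e+00,  0.00000000e+00,
         1.00000000e+00]]), 'shot': 3}
```

View pics/scene0.png

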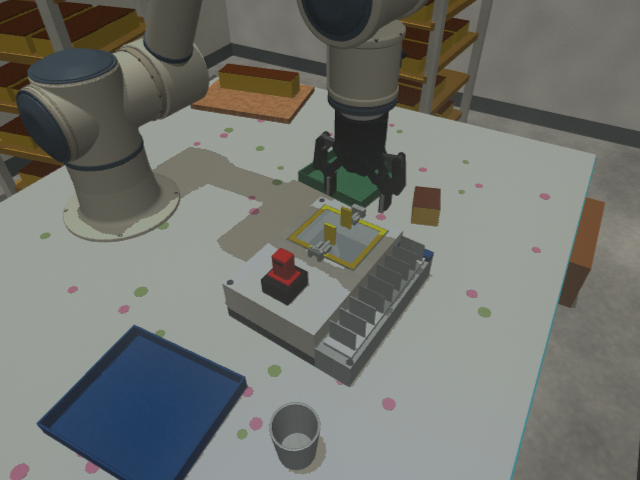

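View pics/side0.png

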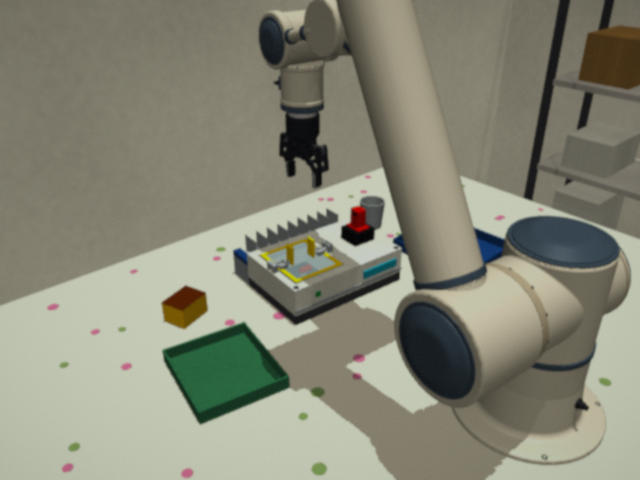

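View pics/wrist0.png

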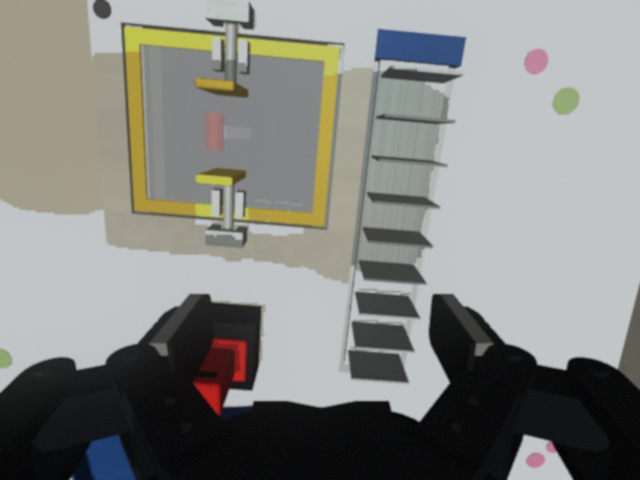

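```bash
cat > h.py <<'E'
import numpy as np, cv2, pickle
from scipy.spatial.transform import Rotation as R
from scipy.optimize import least_squares
from plant import ctrl, optics
def cap(n):
    s=ctrl.state(); c=optics.capture(n)
    if n=="wrist":
        T=np.eye(4); T[:3,:3]=R.from_euler('xyz',s['orientation']).as_matrix(); T[:3,3]=s['ee_pos']
        T=T@c['tool_from_camera']; c['Rc']=T[:3,:3]; c['t']=T[:3,3]
    else:
        c['Rc']=R.from_euler('xyz',c['attitude']).as_matrix(); c['t']=np.array(c['xyz'])
    return c
def proj(c,P):
    p=(np.atleast_2d(P)-c['t'])@c['Rc']
    p=p*[1,-1,-1]
    return (p@c['K'].T)[:,:2]/p[:,2:]
def ray(c,uv,z):
    d=np.linalg.inv(c['K'])@[uv[0],uv[1],1]; d=c['Rc']@(d*[1,-1,-1])
    return c['t']+d*(z-c['t'][2])/d[2]
def toW(pose,P):
    x,y,a=pose; P=np.atleast_2d(P).astype(float)
    return np.c_[np.cos(a)*P[:,0]-np.sin(a)*P[:,1]+x, np.sin(a)*P[:,0]+np.cos(a)*P[:,1]+y, P[:,2]]
E
python3 - <<'E'
from h import *
D={}
for n in ("scene","side","wrist"):
    c=cap(n); o=c['img'].copy()
    for t in ("machine","plug","guard","lock_tray","wash_tray","cake","steel_cup","lever_knob"):
        r=optics.cut_out(c,t)
        D[n,t]=r
        for q in r[:2]: print(n,t,round(q['score'],2),np.round(q['uv'],1),q['pixels'].sum())
        if r and r[0]['score']>.4:
            cs,_=cv2.findContours(r[0]['pixels'].astype(np.uint8),0,2); cv2.drawContours(o,cs,-1,(255,0,255),1)
    cv2.imwrite(f"pics/{n}_m.png",o[:,:,::-1]); D[n]=c
pickle.dump(D,open('D.pkl','wb'))
E
```

```text
scene machine 0.65 [325.1 297.3] 19260
scene plug 0.69 [284.8 267.9] 779
scene guard 0.91 [340.  234.9] 3573
scene guard 0.56 [284.8 265.8] 805
scene lock_tray 0.79 [348.2 186.2] 2010
scene wash_tray 0.72 [146.5 407.5] 20002
scene cake 0.69 [424.1 207.6] 1023
scene steel_cup 0.9 [296.1 435.9] 2613
side machine 0.74 [325.1 270.2] 10427
side plug 0.75 [357.5 218.5] 407
side plug 0.42 [325.8 270.4] 10225
side guard 0.94 [302.  261.3] 1964
side guard 0.36 [222.6 373.5] 7875
side lock_tray 0.73 [226.8 372.6] 7780
side wash_tray 0.74 [485.4 243.4] 806
side wash_tray 0.41 [301.5 260.4] 2047
side cake 0.64 [187.8 304. ] 1379
side steel_cup 0.93 [374.7 209.2] 568
wrist machine 0.87 [312.7 229.4] 78766
wrist guard 0.91 [227.  123.2] 37347
wrist guard 0.48 [312.7 232.3] 79226
wrist lock_tray 0.41 [227.7 123.9] 37056
wrist wash_tray 0.73 [107.5 455.3] 2207
wrist steel_cup 0.36 [220.4 369.4] 2485
```

```bash
cat > fit.py <<'E'
from h import *
from scipy.optimize import minimize
D=pickle.load(open('D.pkl','rb'))
def box(x0,x1,y0,y1,z0,z1): return np.array([[x,y,z] for x in(x0,x1) for y in(y0,y1) for z in(z0,z1)])
def sdist(mask):
    m=mask.astype(np.uint8)
    return cv2.distanceTransform(1-m,2,5)-cv2.distanceTransform(m,2,5)
def hullpts(c,W,n=200):
    h=cv2.convexHull(proj(c,W).astype(np.float32))[:,0]
    h=np.r_[h,h[:1]]; s=np.r_[0,np.cumsum(np.linalg.norm(np.diff(h,axis=0),axis=1))]
    t=np.linspace(0,s[-1],n,endpoint=False)
    return np.c_[np.interp(t,s,h[:,0]),np.interp(t,s,h[:,1])]
def fit(P,views,x0):
    sd=[(D[n],sdist(D[n,t][0]['pixels'])) for n,t in views]
    def f(p):
        e=[]
        for c,s in sd:
            h=hullpts(c,toW(p,P)); 
            ok=(h[:,0]>=3)&(h[:,0]<636)&(h[:,1]>=3)&(h[:,1]<476)
            v=cv2.remap(s.astype(np.float32),h[:,0].astype(np.float32)[None],h[:,1].astype(np.float32)[None],1,borderMode=cv2.BORDER_REPLICATE)[0]
            e.append(np.where(ok,v,0))
        return np.concatenate(e)
    r=least_squares(f,x0,loss='soft_l1',f_scale=1.,diff_step=1e-3,x_scale=[.1,.1,.3])
    return r.x, r.cost, np.abs(r.fun).mean()
E
cat > f1.py <<'E'
from fit import *
corn=np.array([[-75,140,90],[75,140,90],[75,10,90],[-75,10,90]])/1e3
px={'wrist':[(122,23),(344,44),(327,228),(132,212)],'scene':[(320,204),(388,236),(352,268),(288,238)]}
def res(p,vs): return np.concatenate([(proj(D[v],toW(p,corn))-px[v]).ravel() for v in vs])
for vs in (['wrist'],['scene'],['wrist','scene']):
    r=least_squares(res,[.6,.0,0],args=(vs,)); print(vs,r.x.round(4),np.abs(r.fun).max())
m=r.x
tr=lambda a,b:box(-a/2,a/2,-b/2,b/2,0,.03)
print('plug ray',ray(D['scene'],D['scene','plug'][0]['uv'],.145),ray(D['side'],D['side','plug'][0]['uv'],.145))
G=np.vstack([box(-.075,.075,.01,.14,.084,.09)])
w=ray(D['scene'],D['scene','wash_tray'][0]['uv'],.01); g=ray(D['side'],D['side','lock_tray'][0]['uv'],.015)
best={}
for t,n,P,c in (('wash_tray','scene',tr(.24,.21),w),('lock_tray','side',tr(.2,.18),g)):
    for a in (-.6,-.3,0,.3,.6): 
        r=fit(P,[(n,t)],[c[0],c[1],a])
        if t not in best or r[1]<best[t][1]: best[t]=r
    print(t,best[t])
print('ck',fit(box(-.04,.04,-.03,.03,0,.051),[('side','cake')],[*ray(D['side'],D['side','cake'][0]['uv'],.025)[:2],.3]))
print('cup',[ray(D[n],D[n,'steel_cup'][0]['uv'],.04) for n in('scene','side')])
pickle.dump((m,best['wash_tray'][0],best['lock_tray'][0]),open('fit.pkl','wb'))
for n in('scene','side','wrist'):
    o=D[n]['img'].copy()
    def dr(p,P):
        h=cv2.convexHull(proj(D[n],toW(p,P)).astype(np.float32)).astype(int); cv2.polylines(o,[h],True,(255,0,255),1)
    dr(m,G); dr(m,box(-.1,.1,-.15,.16,.09,.0901))
    for y in(-.008,.146): dr(m,box(-.014,.014,y,y+.012,.109,.1091))
    dr(best['wash_tray'][0],tr(.24,.21)); dr(best['lock_tray'][0],tr(.2,.18))
    cv2.imwrite(f'pics/{n}_f.png',o[:,:,::-1])
E
python3 f1.py
```

```text
['wrist'] [ 0.5529 -0.005  -0.0858] 3.8455340716901674
['scene'] [ 0.5501 -0.0054 -0.0864] 4.6097494870781475
['wrist', 'scene'] [ 0.5525 -0.0051 -0.086 ] 4.975411173915916
plug ray [ 0.54794891 -0.1013369   0.145     ] [ 0.54500562 -0.10063405  0.145     ]
wash_tray (array([ 0.44523683, -0.36116227,  0.06037632]), np.float64(62.17198324203491), np.float32(0.7121431))
lock_tray (array([ 0.43818965,  0.36547091, -0.1881657 ]), np.float64(47.626418113708496), np.float32(0.63138634))
ck (array([0.66016313, 0.32251972, 0.43602125]), np.float64(334.2412841320038), np.float32(2.4047375))
cup [array([ 0.68709531, -0.29765646,  0.04      ]), array([ 0.70161356, -0.32964976,  0.04      ])]
```

View pics/wrist_f.png

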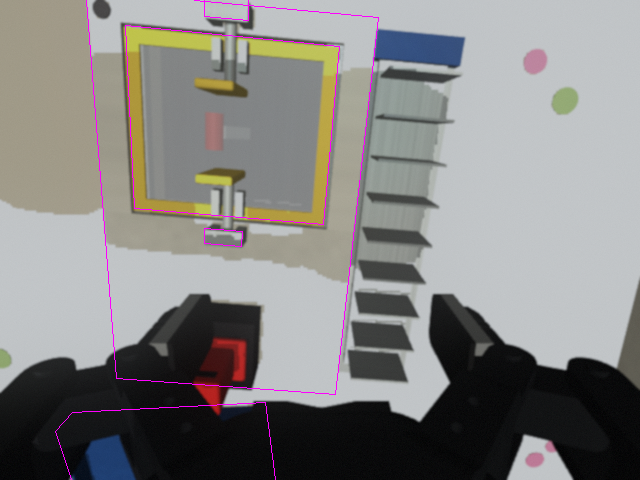

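View pics/scene_f.png

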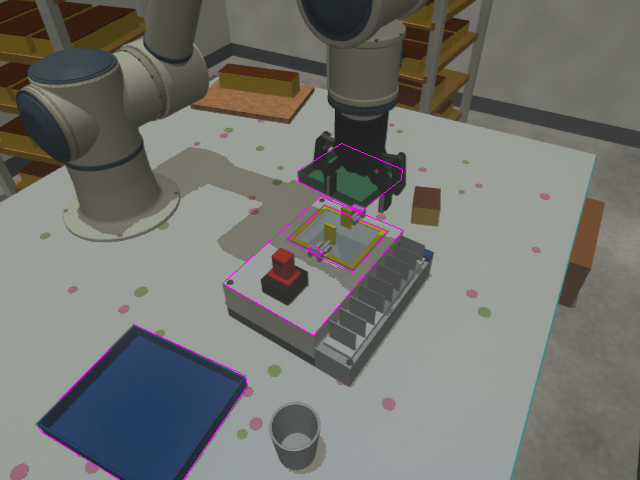

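View pics/side_f.png

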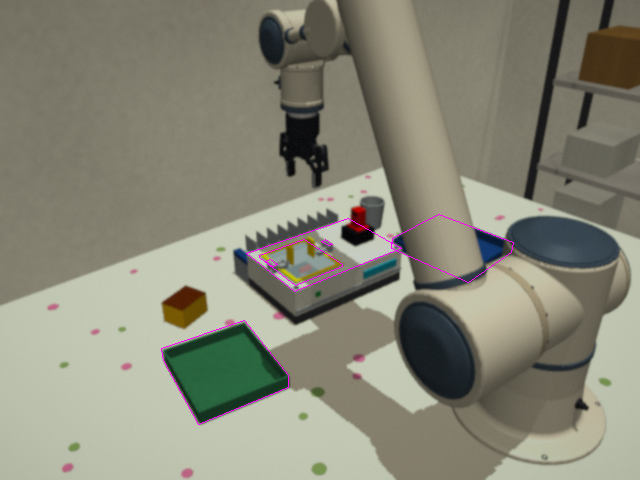

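servo_tool([
  [0, -0.1, -0.078, -0.03, 0, 0, -0.56],
  [0, -0.1, -0.078, -0.03, 0, 0, -0.56],
  [0, -0.1, -0.078, -0.03, 0, 0, -0.56],
  [0, -0.1, -0.078, -0.03, 0, 0, -0.56],
  [0, -0.1, -0.078, -0.03, 0, 0, -0.56],
  [0, -0.1, -0.078, -0.03, 0, 0, -0.56],
  [0, -0.1, -0.078, -0.03, 0, 0, -0.56],
  [0, -0.1, -0.078, -0.03, 0, 0, -0.56],
])

```text
clock: 2.3
ee_pos: [0.547, -0.1001, 0.2613]
orientation: [-3.142, 0.0, 2.75]
ft_force: [0.4, -0.0, -0.1]
grip_width: 0.0855
```

servo_tool([
  [0, 0, 0, 0, 0, 0, -0.149],
  [0, 0, 0, 0, 0, 0, -0.149],
  [0, 0, 0, 0, 0, 0, -0.149],
  [0, 0, 0, 0, 0, 0, -0.149],
])

```text
clock: 2.7
ee_pos: [0.547, -0.1, 0.2613]
orientation: [-3.142, 0.0, 3.052]
ft_force: [0.5, -0.2, -0.2]
grip_width: 0.0853
```

```bash
cat > look.py <<'E'
from h import *
import sys
tag=sys.argv[1]; D=pickle.load(open('D.pkl','rb'))
s=ctrl.state(); print(s['clock'],s['ee_pos'].round(4),s['orientation'].round(4),s['joints'].round(2),s['ft_force'].round(1),round(s['grip_width'],4))
for n in sys.argv[2].split(','):
    c=cap(n); o=c['img'].copy()
    for t in sys.argv[3:]:
        r=optics.cut_out(c,t); D[n,t]=r
        for q in r[:2]: print(n,t,round(q['score'],2),np.round(q['uv'],1),q['pixels'].sum())
        if r and r[0]['score']>.4:
            cs,_=cv2.findContours(r[0]['pixels'].astype(np.uint8),0,2); cv2.drawContours(o,cs,-1,(255,0,255),1)
    cv2.imwrite(f"pics/{n}_{tag}.png",o[:,:,::-1]); D[n]=c
pickle.dump(D,open('D.pkl','wb'))
E
python3 look.py 1 wrist,side,scene plug guard
```

```text
2.7 [ 0.547  -0.1     0.2613] [-3.1416e+00  1.0000e-04  3.0518e+00] [-0.29  0.37  1.48  0.    1.3  -1.77] [ 0.5 -0.2 -0.2] 0.0853
wrist plug 0.72 [319.9 216.1] 2919
wrist guard 0.97 [514.6 202.2] 26194
side plug 0.79 [360.4 217.4] 391
side guard 0.91 [299.9 262.1] 2031
scene plug 0.8 [282.6 266.1] 812
scene plug 0.74 [352.7 177.1] 3943
scene guard 0.81 [340.6 235.8] 3595
```

View pics/wrist_1.png

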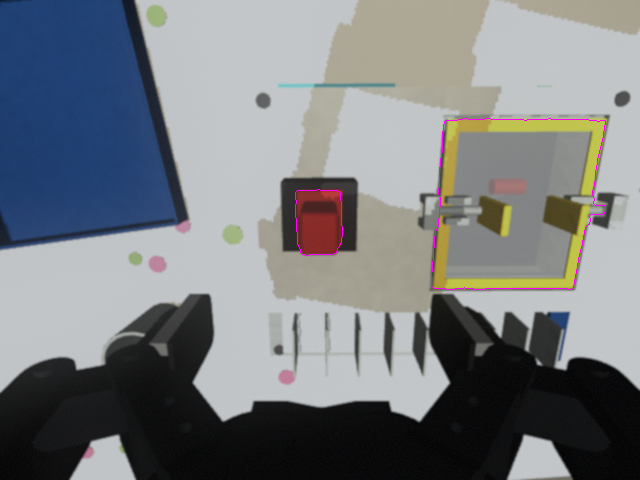

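```bash
cat > f2.py <<'E'
from h import *
D=pickle.load(open('D.pkl','rb')); c=D['wrist']
corn=np.array([[-75,10,90],[-75,140,90],[75,140,90],[75,10,90]])/1e3
px=np.array([(445,119),(607,117),(576,290),(431,290)])
f=lambda p:(proj(c,toW(p,corn))-px).ravel()
r=least_squares(f,[.55,0,-.08]); print('machine',r.x.round(4),r.fun.round(1))
sq=np.array([ray(c,p,.122)[:2] for p in [(281,178),(357,178),(356,251),(282,251)]])
print('socket',sq.mean(0).round(4),np.linalg.norm(np.diff(sq,axis=0),axis=1))
m=r.x
for z,p in((.172,(321,228)),(.147,D['wrist','plug'][0]['uv'])): print('plug',ray(c,p,z).round(4))
for n in('scene','side'): print(n,ray(D[n],D[n,'plug'][0]['uv'],.147).round(4))
q=sq.mean(0)-m[:2]; a=-m[2]; print('in machine',np.cos(a)*q[0]-np.sin(a)*q[1],np.sin(a)*q[0]+np.cos(a)*q[1])
E
python3 f2.py
python3 -c "
import cv2;i=cv2.imread('pics/wrist_1.png')[160:300,240:640];cv2.imwrite('pics/w1c.png',cv2.resize(i,None,fx=2,fy=2,interpolation=2))"
```

```text
machine [ 0.5535 -0.0051 -0.0769] [ 1.7  1.4 -1.5  1.3 -2.8 -2.8  2.6 -1.2]
socket [ 0.5426 -0.1002] [0.05845448 0.05908707 0.0601856 ]
plug [ 0.5398 -0.0983  0.172 ]
plug [ 0.5374 -0.0989  0.147 ]
scene [ 0.5436 -0.1012  0.147 ]
side [ 0.5418 -0.1072  0.147 ]
in machine -0.0035488206156415207 -0.09564439385451172
```

View pics/w1c.png

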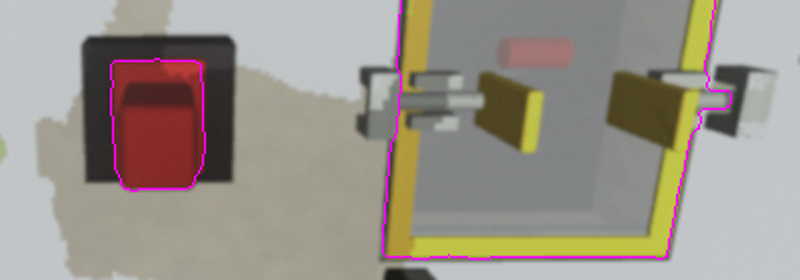

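servo_tool([
  [0, 0.004, 0, 0.03, 0, 0, 0],
  [0, 0.004, 0, 0.06, 0, 0, 0],
  [0, 0.004, 0, 0.09, 0, 0, 0],
  [0, 0.004, 0, 0.11, 0, 0, 0],
  [0, 0.004, 0, 0.127, 0, 0, 0],
  [0, 0.004, 0, 0.127, 0, 0, 0],
], force=60)

```text
clock: 3.75
ee_pos: [0.5418, -0.0993, 0.1324]
orientation: [3.141, -0.004, 3.055]
ft_force: [0.9, 0.6, -0.6]
grip_width: 0.0852
```

```bash
python3 look.py 2 scene,side plug
```

```text
3.75 [ 0.5418 -0.0993  0.1324] [ 3.1409 -0.0036  3.0554] [-0.29  0.51  1.64 -0.    0.99 -1.77] [ 0.9  0.6 -0.6] 0.0852
scene plug 0.62 [284.8 265.9] 717
side plug 0.7 [358.6 219. ] 350
```

View pics/scene_2.png

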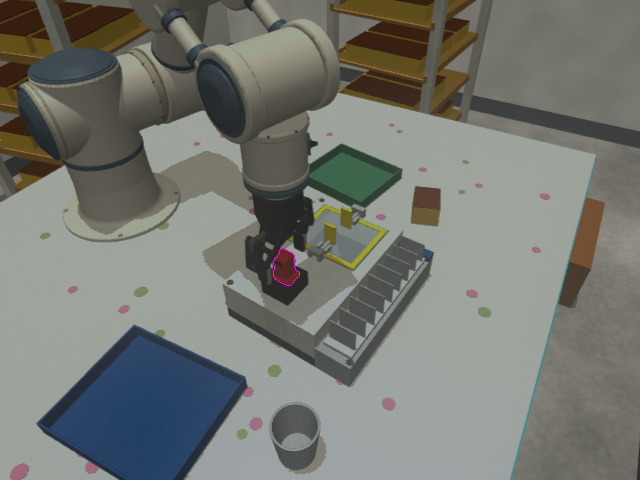

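View pics/side_2.png

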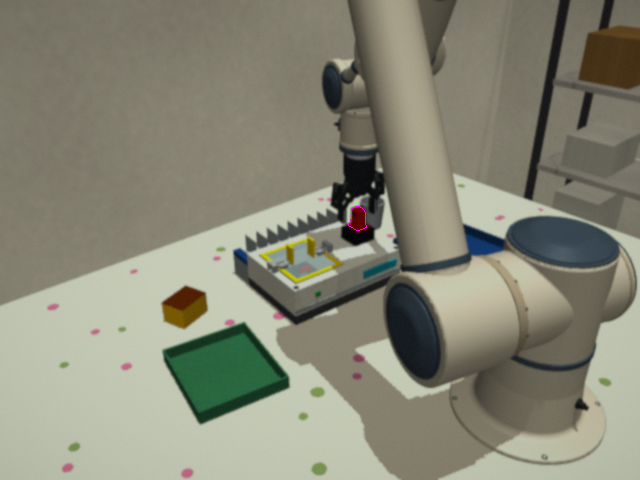

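servo_tool([
  [1, 0, 0, -0.002, 0, 0, 0],
  [1, 0, 0, -0.002, 0, 0, 0],
  [1, 0, 0, -0.002, 0, 0, 0],
  [1, 0, 0, -0.002, 0, 0, 0],
  [1, 0, 0, -0.002, 0, 0, 0],
  [1, 0, 0, -0.002, 0, 0, 0],
], force=60)

```text
clock: 4.55
ee_pos: [0.5431, -0.0998, 0.1366]
orientation: [-3.141, 0.0, 3.056]
ft_force: [-1.2, -0.4, 6.2]
grip_width: 0.0256
```

servo_tool([
  [1, 0, 0, -0.006, 0, 0, 0],
  [1, 0, 0, -0.012, 0, 0, 0],
  [1, 0, 0, -0.02, 0, 0, 0],
  [1, 0, 0, -0.03, 0, 0, 0],
  [1, 0, 0, -0.045, 0, 0, 0],
  [1, 0, 0, -0.06, 0, 0, 0],
  [1, 0, 0, -0.07, 0, 0, 0],
  [1, 0, 0, -0.07, 0, 0, 0],
])

```text
clock: 5.35
ee_pos: [0.5438, -0.0998, 0.208]
orientation: [-3.141, 0.003, 3.056]
ft_force: [-0.3, 0.2, -1.0]
grip_width: 0.0251
```

```bash
python3 look.py 3 scene,wrist plug guard
```

```text
5.35 [ 0.5438 -0.0998  0.208 ] [-3.1412e+00  2.8000e-03  3.0558e+00] [-0.29  0.42  1.56  0.    1.17 -1.77] [-0.3  0.2 -1. ] 0.0251
scene plug 0.87 [287.4 243.1] 638
scene guard 0.91 [342.  234.9] 3443
wrist plug 0.85 [317.9 307.9] 10704
wrist guard 0.57 [545.4 225. ] 35060
```

View pics/scene_3.png

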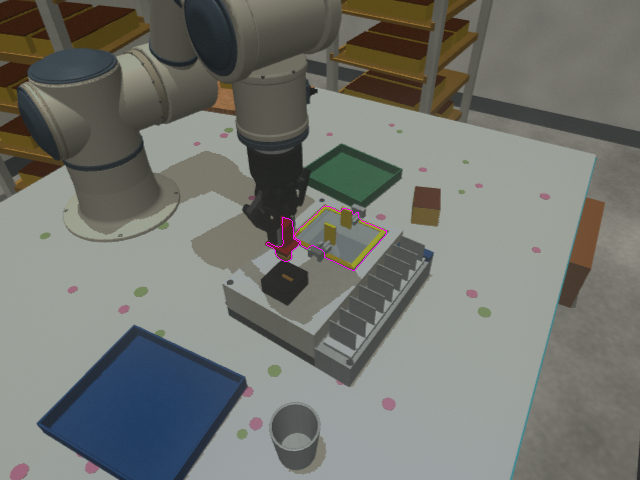

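View pics/wrist_3.png

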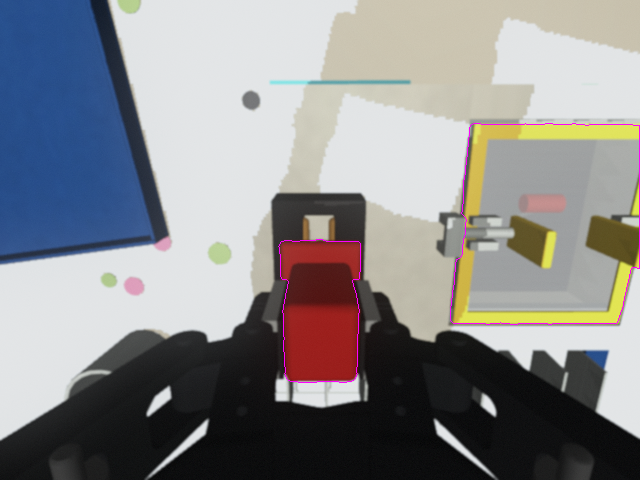

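servo_tool([
  [1, 0, 0, -0.03, 0, 0, 0],
  [1, 0.013, 0.04, -0.03, 0, 0, 0],
  [1, 0.026, 0.08, -0.03, 0, 0, 0],
  [1, 0.039, 0.12, -0.03, 0, 0, 0],
  [1, 0.052, 0.16, -0.03, 0, 0, 0],
  [1, 0.064, 0.2, -0.03, 0, 0, 0],
  [1, 0.077, 0.24, -0.03, 0, 0, 0],
  [1, 0.09, 0.28, -0.03, 0, 0, 0],
])

```text
clock: 6.45
ee_pos: [0.4766, 0.1886, 0.236]
orientation: [-3.141, -0.0, 3.056]
ft_force: [0.5, 0.2, -0.0]
grip_width: 0.0253
```

servo_tool([
  [1, 0.013, 0.04, 0, 0, 0, 0],
  [1, 0.026, 0.08, 0, 0, 0, 0],
  [1, 0.039, 0.12, 0, 0, 0, 0],
  [1, 0.052, 0.16, 0, 0, 0, 0],
  [1, 0.056, 0.174, 0, 0, 0, 0],
  [1, 0.056, 0.174, 0.04, 0, 0, 0],
  [1, 0.056, 0.174, 0.08, 0, 0, 0],
  [1, 0.056, 0.174, 0.08, 0, 0, 0],
])

```text
clock: 7.25
ee_pos: [0.434, 0.3633, 0.1519]
orientation: [-3.136, -0.007, 3.056]
ft_force: [-0.1, 0.6, 0.1]
grip_width: 0.0252
```

```bash
python3 look.py 4 wrist,side plug lock_tray
```

```text
7.25 [0.434  0.3633 0.1519] [-3.1362 -0.0065  3.0558] [ 0.59  0.51  1.58 -0.    1.07 -0.89] [-0.1  0.6  0.1] 0.0252
wrist plug 0.63 [320.3 309.3] 10458
wrist lock_tray 0.66 [324.1 185.1] 48975
side plug 0.92 [220.6 309.1] 593
side plug 0.64 [372.7 207.5] 633
side lock_tray 0.6 [225.4 373.9] 7892
```

View pics/wrist_4.png

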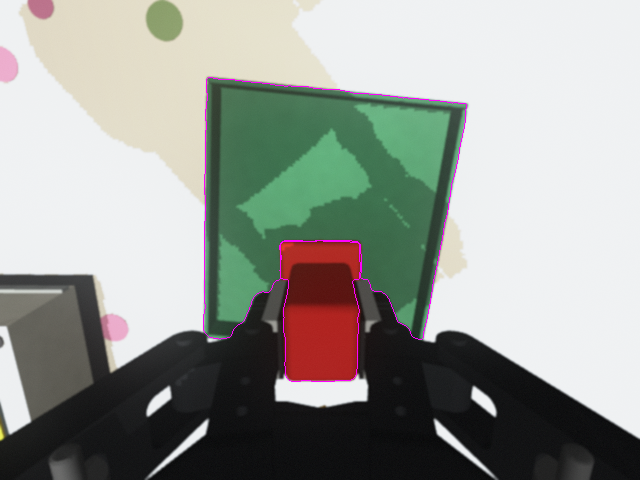

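View pics/side_4.png

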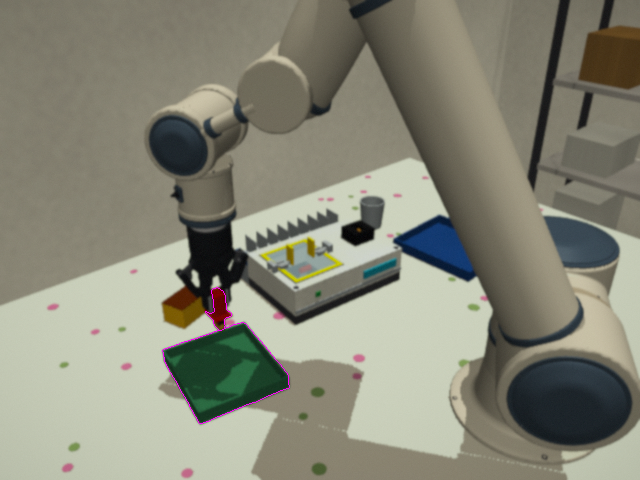

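Run:
```python
from h import *
D=pickle.load(open('D.pkl','rb'));c=D['wrist']
m,w,l=pickle.load(open('fit.pkl','rb'));print(l)
for p in [(207,78),(466,104),(205,338)]: print(ray(c,p,.03).round(4))
h=np.array([[x,y,.03] for x,y in((-.1,-.09),(-.1,.09),(.1,.09),(.1,-.09))]); print(toW(l,h).round(3)); print(proj(c,toW(l,h)).round(0))
```

```text
[ 0.43818965  0.36547091 -0.1881657 ]
[0.324  0.2959 0.03  ]
[0.3556 0.4699 0.03  ]
[0.5192 0.261  0.03  ]
[[0.323 0.296 0.03 ]
 [0.357 0.473 0.03 ]
 [0.553 0.435 0.03 ]
 [0.52  0.258 0.03 ]]
[[207.  77.]
 [470. 105.]
 [419. 359.]
 [202. 339.]]
```

servo_tool([
  [1, 0, 0, 0.03, 0, 0, 0],
  [1, 0, 0, 0.06, 0, 0, 0],
  [1, 0, 0, 0.08, 0, 0, 0],
  [1, 0, 0, 0.09, 0, 0, 0],
  [1, 0, 0, 0.1, 0, 0, 0],
  [1, 0, 0, 0.1, 0, 0, 0],
])

```text
clock: 8.15
ee_pos: [0.4366, 0.3652, 0.0561]
orientation: [-3.141, -0.0, 3.056]
ft_force: [0.5, -0.3, -0.3]
grip_width: 0.0249
```

servo_tool([
  [1, 0, 0, 0.003, 0, 0, 0],
  [1, 0, 0, 0.003, 0, 0, 0],
])

```text
clock: 8.35
ee_pos: [0.4368, 0.3654, 0.0538]
orientation: [3.141, 0.001, 3.056]
ft_force: [-0.1, -0.6, -1.5]
grip_width: 0.0257
```

servo_tool([
  [1, 0, 0, 0.002, 0, 0, 0],
  [1, 0, 0, 0.003, 0, 0, 0],
  [1, 0, 0, 0.003, 0, 0, 0],
])

```text
clock: 8.65
ee_pos: [0.4365, 0.3652, 0.0503]
orientation: [-3.142, 0.0, 3.056]
ft_force: [-0.5, -0.8, 0.3]
grip_width: 0.0253
```

servo_tool([
  [1, 0, 0, 0.002, 0, 0, 0],
  [1, 0, 0, 0.002, 0, 0, 0],
])

```text
clock: 8.85
ee_pos: [0.4367, 0.3653, 0.0485]
orientation: [3.141, 0.0, 3.056]
ft_force: [-0.5, 0.3, 5.2]
grip_width: 0.0255
```

Floor contact (5 N). Release gently and look.

servo_tool([
  [0.55, 0, 0, 0, 0, 0, 0],
  [0.4, 0, 0, 0, 0, 0, 0],
  [0.2, 0, 0, 0, 0, 0, 0],
  [0, 0, 0, 0, 0, 0, 0],
  [0, 0, 0, 0, 0, 0, 0],
])

```text
clock: 9.35
ee_pos: [0.4365, 0.3652, 0.0482]
orientation: [-3.142, -0.0, 3.056]
ft_force: [-0.4, 0.4, 0.3]
grip_width: 0.0853
```

```bash
python3 look.py 5 wrist,side plug
```

```text
9.35 [0.4365 0.3652 0.0482] [-3.1416e+00 -1.0000e-04  3.0557e+00] [ 0.59  0.65  1.66  0.    0.83 -0.89] [-0.4  0.4  0.3] 0.0853
wrist plug 0.96 [319.8 308.3] 10964
side plug 0.66 [221.3 354.8] 614
```

View pics/wrist_5.png

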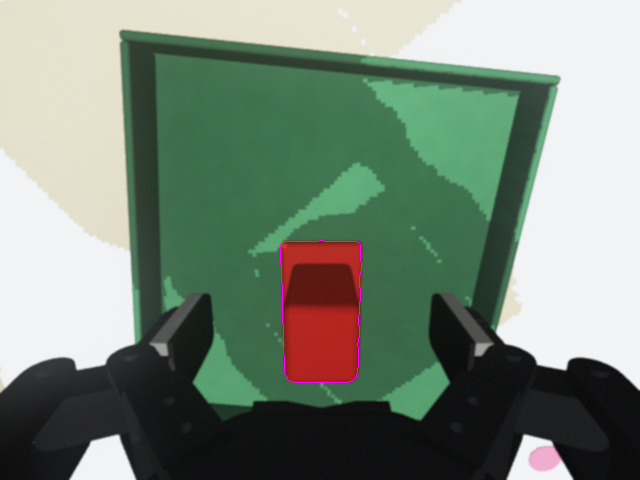

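View pics/side_5.png

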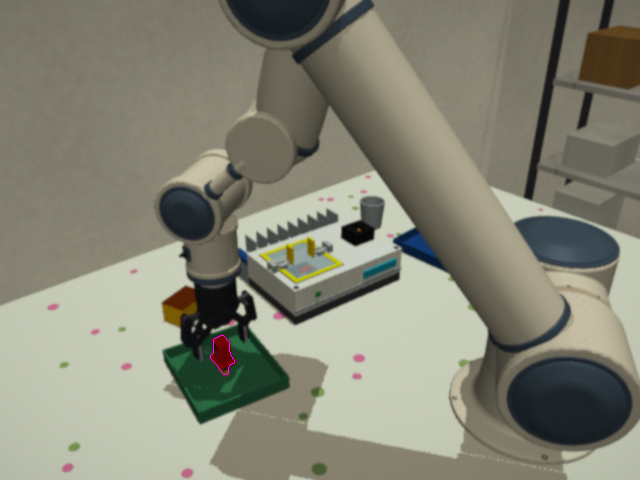

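servo_tool([
  [0, 0, 0, -0.03, 0, 0, 0],
  [0, 0, 0, -0.07, 0, 0, 0],
  [0, 0, 0, -0.11, 0, 0, 0],
  [0, 0, 0, -0.15, 0, 0, 0],
  [0, -0.01, -0.02, -0.19, 0, 0, 0],
  [0, -0.03, -0.06, -0.205, 0, 0, 0],
  [0, -0.05, -0.1, -0.205, 0, 0, 0],
  [0, -0.07, -0.14, -0.205, 0, 0, 0],
])

```text
clock: 10.35
ee_pos: [0.4947, 0.2184, 0.2541]
orientation: [3.141, 0.001, 3.056]
ft_force: [0.5, 0.3, -0.0]
grip_width: 0.0853
```

servo_tool([
  [0, -0.02, -0.04, 0, 0, 0, 0],
  [0, -0.04, -0.08, 0, 0, 0, 0],
  [0, -0.06, -0.12, 0, 0, 0, 0],
  [0, -0.077, -0.143, 0, 0, 0, 0],
  [0, -0.077, -0.143, 0, 0, 0, 0],
  [0, -0.077, -0.143, 0, 0, 0, 0],
])

```text
clock: 10.95
ee_pos: [0.5586, 0.0703, 0.2531]
orientation: [3.141, -0.001, 3.054]
ft_force: [-0.1, -0.2, 0.1]
grip_width: 0.0857
```

```bash
python3 look.py 6 wrist,side,scene plug guard
```

```text
10.95 [0.5586 0.0703 0.2531] [ 3.1414e+00 -5.0000e-04  3.0544e+00] [ 0.02  0.39  1.47  0.    1.29 -1.46] [-0.1 -0.2  0.1] 0.0857
wrist guard 0.69 [319.9 209.2] 26810
side plug 0.8 [223.  355.5] 693
side plug 0.6 [328.9 271. ] 10352
side guard 0.71 [300.1 259.3] 1988
scene plug 0.68 [351.2 163. ] 440
scene guard 0.9 [341.5 236.9] 3688
scene guard 0.73 [327.3 292.7] 19907
```

View pics/wrist_6.png

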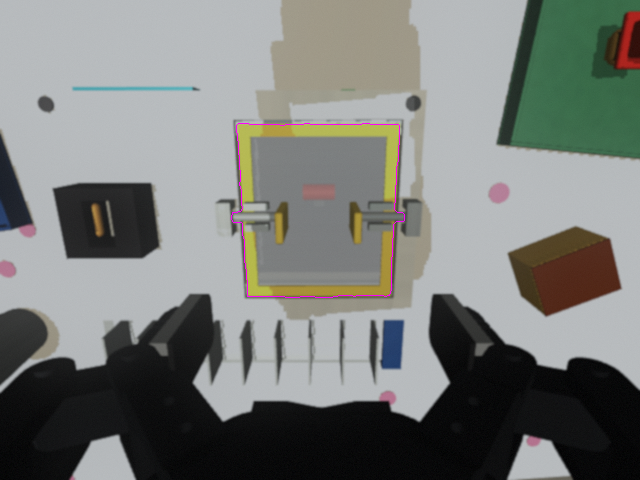

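View pics/scene_6.png

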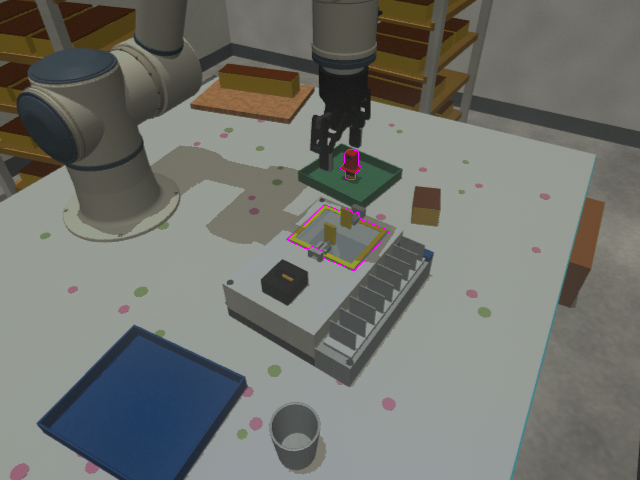

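```bash
python3 - <<'E'
from h import *
D=pickle.load(open('D.pkl','rb')); c=D['wrist']
corn=np.array([[-75,10,90],[-75,140,90],[75,140,90],[75,10,90]])/1e3
px=np.array([(235,122),(402,123),(392,297),(247,297)])
r=least_squares(lambda p:(proj(c,toW(p,corn))-px).ravel(),[.55,0,-.08]); print('machine',r.x.round(4),r.fun.round(1))
T=np.array([[x,y,.137] for x in(-.012,.012) for y in(.043,.049,.101,.107)])
print(proj(c,toW(r.x,T)).round(0), toW(r.x,[[0,.075,.124]]))
E
python3 -c "
import cv2;i=cv2.imread('pics/wrist_6.png')[110:310,200:440];cv2.imwrite('pics/w6c.png',cv2.resize(i,None,fx=3,fy=3,interpolation=2))"
```

```text
machine [ 0.5525 -0.0053 -0.086 ] [ 2.7  1.7 -2.1  0.6 -1.7 -1.8  1.  -1.7]
[[274. 213.]
 [283. 213.]
 [354. 213.]
 [363. 213.]
 [276. 245.]
 [284. 245.]
 [354. 245.]
 [362. 245.]] [[0.55897761 0.06945905 0.124     ]]
```

View pics/w6c.png

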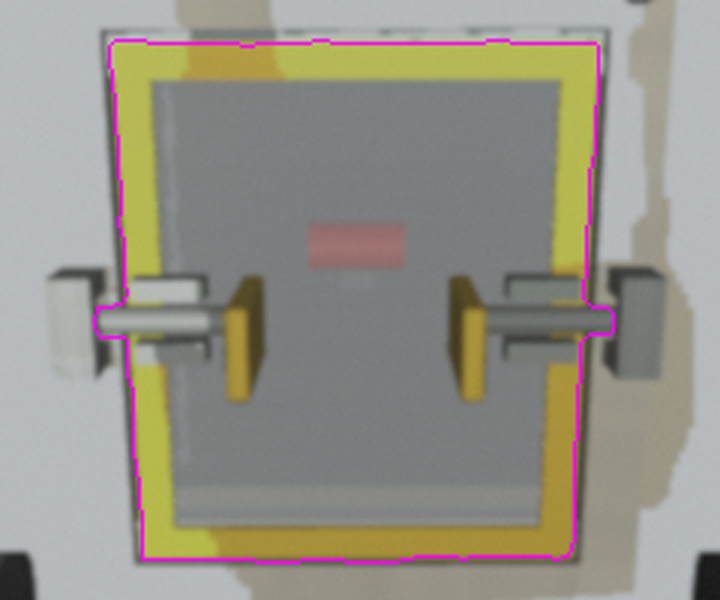

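servo_tool([
  [0, 0, -0.001, 0.035, 0, 0, 0],
  [0, 0, -0.001, 0.07, 0, 0, 0],
  [0, 0, -0.001, 0.1, 0, 0, 0],
  [0, 0, -0.001, 0.125, 0, 0, 0],
  [0, 0, -0.001, 0.138, 0, 0, 0],
  [0, 0, -0.001, 0.144, 0, 0, 0],
  [0, 0, -0.001, 0.144, 0, 0, 0],
], force=30)

```text
clock: 12.1
ee_pos: [0.5587, 0.0697, 0.1093]
orientation: [-3.142, -0.0, 3.056]
ft_force: [0.4, -0.1, 0.4]
grip_width: 0.0852
```

```bash
python3 look.py 7 wrist,side guard
```

```text
12.1 [0.5587 0.0697 0.1093] [-3.1416e+00 -2.0000e-04  3.0558e+00] [ 0.02  0.56  1.63  0.    0.95 -1.47] [ 0.4 -0.1  0.4] 0.0852
wrist guard 0.94 [318.9 248.5] 78838
side guard 0.67 [300.9 258.2] 1983
```

View pics/wrist_7.png

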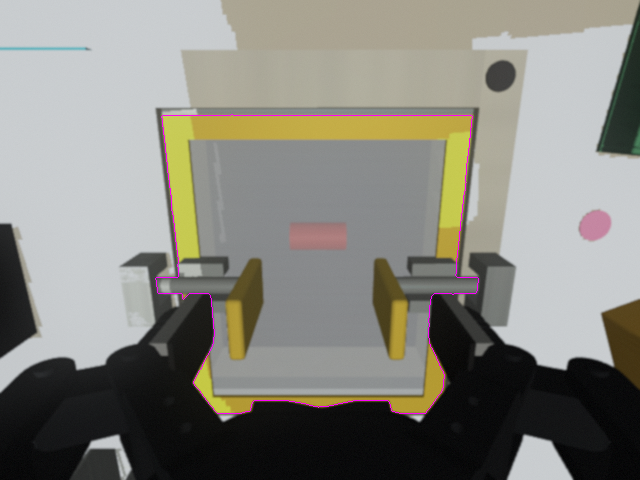

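Fingers straddle the tabs (tabs at columns 238 and 397, pads at 212 and 430). Pinch.

servo_tool([
  [1, 0, 0, 0, 0, 0, 0],
  [1, 0, 0, 0, 0, 0, 0],
  [1, 0, 0, 0, 0, 0, 0],
  [1, 0, 0, 0, 0, 0, 0],
  [1, 0, 0, 0, 0, 0, 0],
  [1, 0, 0, 0, 0, 0, 0],
  [1, 0, 0, 0, 0, 0, 0],
], force=32)

```text
clock: 13.0
ee_pos: [0.5592, 0.0693, 0.1105]
orientation: [-3.141, 0.002, 3.056]
ft_force: [-3.5, -4.1, 17.6]
grip_width: 0.0443
```

```bash
python3 look.py 8 wrist guard
```

```text
13.0 [0.5592 0.0693 0.1105] [-3.1412e+00  2.0000e-03  3.0558e+00] [ 0.02  0.55  1.63 -0.    0.95 -1.47] [-3.5 -4.1 17.6] 0.0443
wrist guard 0.91 [320.3 228.7] 69290
```

View pics/wrist_8.png

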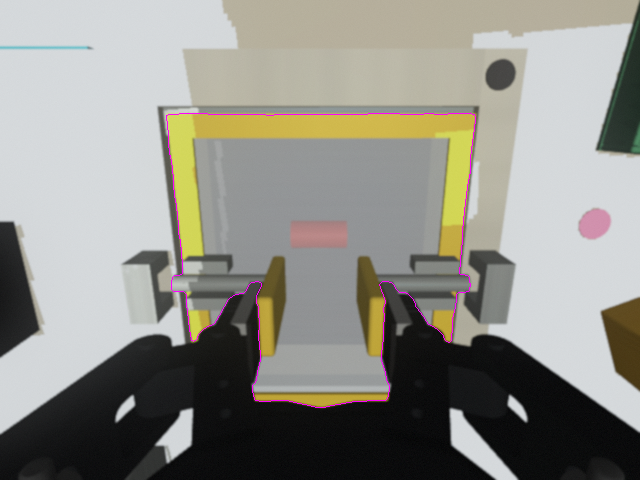

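servo_tool([
  [1, 0, 0, -0.005, 0, 0, 0],
  [1, 0, 0, -0.01, 0, 0, 0],
  [1, 0, 0, -0.016, 0, 0, 0],
  [1, 0, 0, -0.022, 0, 0, 0],
  [1, 0, 0, -0.022, 0, 0, 0],
])

```text
clock: 13.6
ee_pos: [0.559, 0.0697, 0.1322]
orientation: [3.141, 0.001, 3.056]
ft_force: [0.8, -0.3, -2.9]
grip_width: 0.0437
```

```bash
python3 look.py 9 wrist,scene guard
```

```text
13.6 [0.559  0.0697 0.1322] [3.1414e+00 1.3000e-03 3.0558e+00] [ 0.02  0.52  1.61  0.    1.   -1.47] [ 0.8 -0.3 -2.9] 0.0437
wrist guard 0.93 [322.7 230. ] 68633
scene guard 0.73 [344.3 230.1] 3274
```

View pics/wrist_9.png

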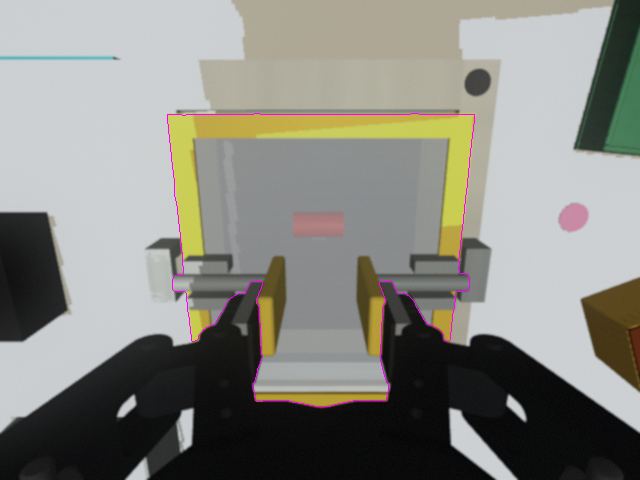

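View pics/scene_9.png

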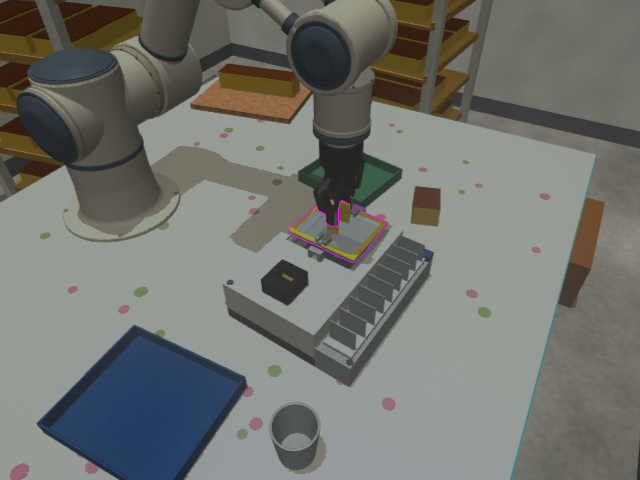

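servo_tool([
  [1, 0, 0, -0.02, 0, 0, 0],
  [1, 0, 0, -0.045, 0, 0, 0],
  [1, 0, 0, -0.07, 0, 0, 0],
  [1, 0, -0.01, -0.085, 0, 0, 0],
  [1, 0.005, -0.035, -0.09, 0, 0, 0],
  [1, 0.011, -0.065, -0.09, 0, 0, -0.01],
  [1, 0.017, -0.1, -0.09, 0, 0, -0.02],
  [1, 0.023, -0.135, -0.09, 0, 0, -0.03],
])

```text
clock: 14.6
ee_pos: [0.5235, -0.0639, 0.2211]
orientation: [3.142, -0.0, 3.12]
ft_force: [0.7, -0.8, -1.8]
grip_width: 0.0438
```

servo_tool([
  [1, 0.009, -0.034, 0, 0, 0, -0.01],
  [1, 0.018, -0.068, 0, 0, 0, -0.02],
  [1, 0.027, -0.102, 0, 0, 0, -0.03],
  [1, 0.036, -0.136, 0, 0, 0, -0.04],
  [1, 0.045, -0.17, 0, 0, 0, -0.04],
  [1, 0.054, -0.2, 0, 0, 0, -0.04],
  [1, 0.054, -0.2, 0, 0, 0, -0.04],
])

```text
clock: 15.3
ee_pos: [0.4645, -0.2648, 0.221]
orientation: [-3.141, -0.0, -3.084]
ft_force: [0.0, 0.8, -2.4]
grip_width: 0.0439
```

```bash
python3 look.py 10 wrist,scene guard wash_tray
```

```text
15.3 [ 0.4645 -0.2648  0.221 ] [-3.1408e+00 -4.0000e-04 -3.0838e+00] [-0.63  0.38  1.58 -0.    1.18 -2.26] [ 0.   0.8 -2.4] 0.0439
wrist guard 0.87 [322.2 230.3] 69177
wrist guard 0.52 [559.3 301.4] 32813
wrist wash_tray 0.91 [162.9  97. ] 32926
scene guard 0.74 [180.  295.7] 6422
scene wash_tray 0.87 [142.7 409.1] 19838
```

View pics/wrist_10.png

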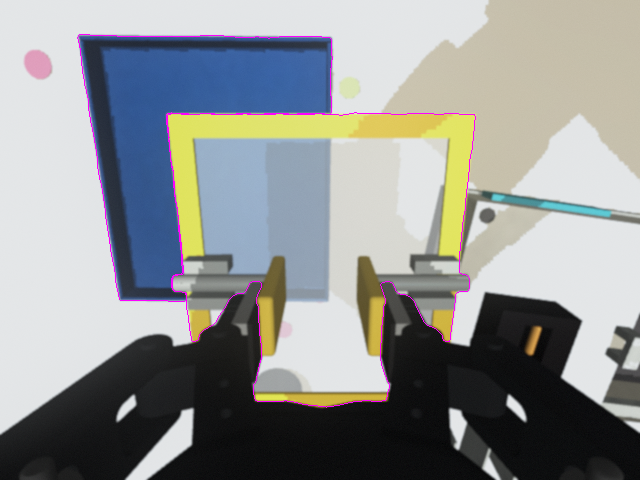

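View pics/scene_10.png

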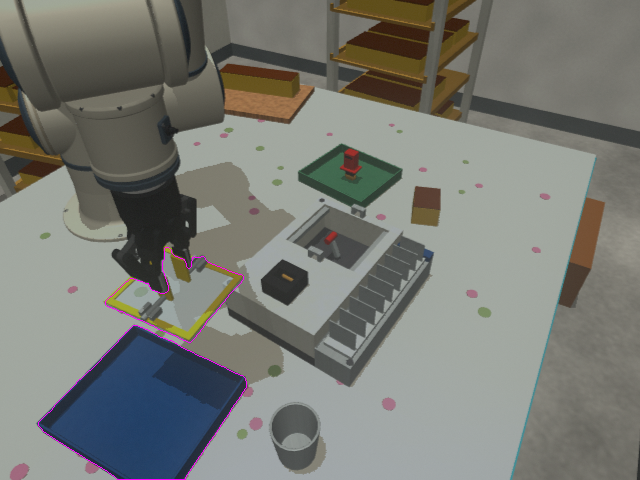

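Run:
```python
from h import *
D=pickle.load(open('D.pkl','rb')); c=D['wrist']
m,w,l=pickle.load(open('fit.pkl','rb'))
px=np.array([(80,37),(331,38),(330,300),(120,300)])
P=np.array([[-.12,-.105,.03],[-.12,.105,.03],[.12,.105,.03],[.12,-.105,.03]])
r=least_squares(lambda p:(proj(c,toW(p,P))-px).ravel(),w); print(w,r.x.round(4),r.fun.round(1))
s=ctrl.state(); M=R.from_euler('xyz',s['orientation']).as_matrix()
print(M.T@(np.r_[r.x[:2],.0]-np.r_[s['ee_pos'][:2],0]))
g=np.array([ray(c,p,s['ee_pos'][2]-.0265+.006) for p in((168,114),(475,114))]);print(g.round(3))
```

```text
[ 0.44523683 -0.36116227  0.06037632] [ 0.4462 -0.3611  0.0548] [-2.1 -1.2  1.8 -1.3 -0.1  2.4  0.5  1.7]
[ 2.56171359e-02 -9.89380217e-02 -1.98234491e-05]
[[ 0.393 -0.333  0.201]
 [ 0.385 -0.203  0.201]]
```

servo_tool([
  [1, 0.008, -0.03, 0, 0, 0, 0],
  [1, 0.016, -0.065, 0, 0, 0, 0],
  [1, 0.025, -0.098, 0.005, 0, 0, 0],
  [1, 0.025, -0.098, 0.035, 0, 0, 0],
  [1, 0.025, -0.098, 0.07, 0, 0, 0],
  [1, 0.025, -0.098, 0.105, 0, 0, 0],
  [1, 0.025, -0.098, 0.13, 0, 0, 0],
  [1, 0.025, -0.098, 0.13, 0, 0, 0],
])

```text
clock: 16.4
ee_pos: [0.4455, -0.3589, 0.0884]
orientation: [3.137, -0.004, -3.08]
ft_force: [-0.4, -0.8, -2.1]
grip_width: 0.0441
```

```bash
python3 look.py 11 wrist,scene guard wash_tray
```

```text
16.4 [ 0.4455 -0.3589  0.0884] [ 3.1374 -0.0037 -3.0799] [-0.78  0.6   1.62  0.    0.93 -2.42] [-0.4 -0.8 -2.1] 0.0441
wrist guard 0.86 [321.4 230.1] 68738
wrist wash_tray 0.87 [294.8  86.1] 55944
scene guard 0.82 [146.6 395.3] 6348
scene wash_tray 0.73 [161.7 428.5] 10936
```

View pics/wrist_11.png

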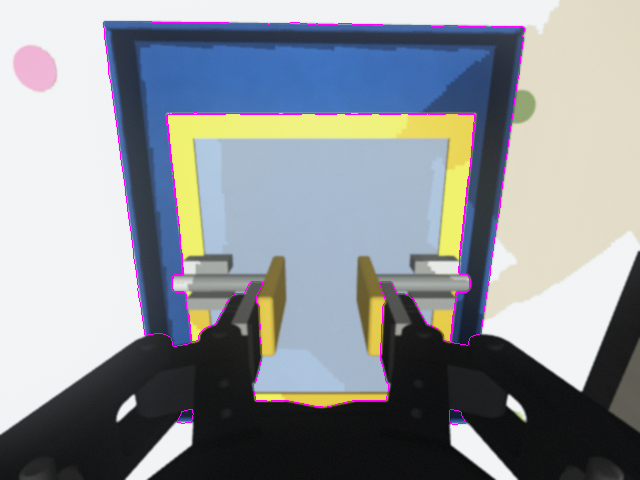

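View pics/scene_11.png

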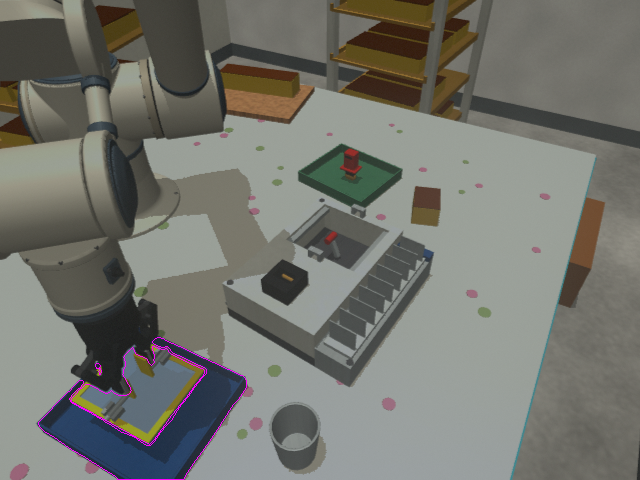

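servo_tool([
  [1, 0, 0, 0.018, 0, 0, 0],
  [1, 0, 0, 0.034, 0, 0, 0],
  [1, 0, 0, 0.046, 0, 0, 0],
  [1, 0, 0, 0.052, 0, 0, 0],
  [1, 0, 0, 0.052, 0, 0, 0],
  [1, 0, 0, 0.052, 0, 0, 0],
])

```text
clock: 17.3
ee_pos: [0.4467, -0.3611, 0.0398]
orientation: [-3.141, 0.0, -3.081]
ft_force: [1.7, -0.6, -1.8]
grip_width: 0.0435
```

servo_tool([
  [1, 0, 0, 0.002, 0, 0, 0],
  [1, 0, 0, 0.004, 0, 0, 0],
  [1, 0, 0, 0.004, 0, 0, 0],
])

```text
clock: 17.6
ee_pos: [0.4465, -0.3609, 0.0353]
orientation: [-3.142, -0.0, -3.081]
ft_force: [0.5, -0.2, -2.1]
grip_width: 0.0438
```

servo_tool([
  [1, 0, 0, 0.002, 0, 0, 0],
  [1, 0, 0, 0.003, 0, 0, 0],
  [1, 0, 0, 0.003, 0, 0, 0],
])

```text
clock: 17.9
ee_pos: [0.4464, -0.3609, 0.0321]
orientation: [3.141, -0.0, -3.081]
ft_force: [-0.6, 0.3, -2.5]
grip_width: 0.0438
```

servo_tool([
  [1, 0, 0, 0.001, 0, 0, 0],
  [1, 0, 0, 0.002, 0, 0, 0],
  [1, 0, 0, 0.002, 0, 0, 0],
])

```text
clock: 18.2
ee_pos: [0.4466, -0.361, 0.0308]
orientation: [-3.141, 0.0, -3.081]
ft_force: [-2.2, 1.7, 9.1]
grip_width: 0.0441
```

Contact with the tray floor at the expected height. Release.

servo_tool([
  [0.4, 0, 0, 0, 0, 0, 0],
  [0.3, 0, 0, 0, 0, 0, 0],
  [0.15, 0, 0, 0, 0, 0, 0],
  [0, 0, 0, 0, 0, 0, 0],
  [0, 0, 0, 0, 0, 0, 0],
  [0, 0, 0, 0, 0, 0, 0],
])

```text
clock: 18.8
ee_pos: [0.4465, -0.361, 0.0303]
orientation: [-3.141, 0.0, -3.081]
ft_force: [0.2, 0.7, 0.5]
grip_width: 0.0854
```

```bash
python3 look.py 12 wrist,scene guard wash_tray
```

```text
18.8 [ 0.4465 -0.361   0.0303] [-3.1415e+00  1.0000e-04 -3.0809e+00] [-0.78  0.69  1.66 -0.    0.8  -2.42] [0.2 0.7 0.5] 0.0854
wrist guard 0.86 [321.5 248.4] 79157
wrist wash_tray 0.93 [304.9  95.8] 118597
scene guard 0.77 [156.  414.3] 6020
scene guard 0.18 [426.6 207.4] 1016
scene wash_tray 0.72 [176.6 439.7] 9448
scene wash_tray 0.57 [155.7 413.2] 6138
```

View pics/wrist_12.png

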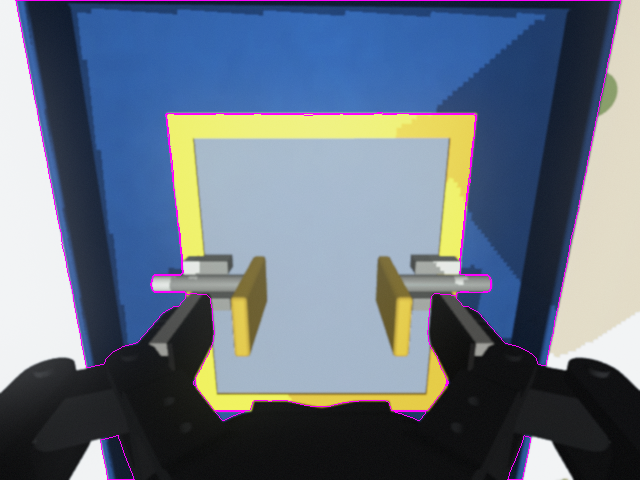

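View pics/scene_12.png

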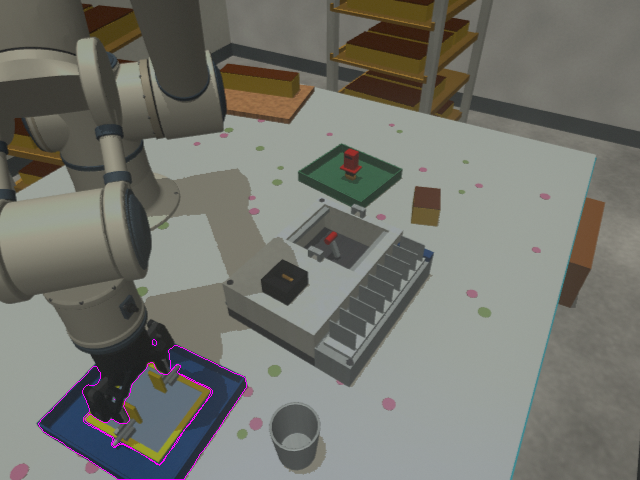

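servo_tool([
  [0, 0, 0, -0.02, 0, 0, 0],
  [0, 0, 0, -0.05, 0, 0, 0],
  [0, 0, 0, -0.09, 0, 0, 0],
  [0, 0, 0, -0.13, 0, 0, 0],
  [0, 0, 0, -0.17, 0, 0, 0],
  [0, -0.005, 0.02, -0.2, 0, 0, 0],
  [0, -0.015, 0.06, -0.2, 0, 0, 0.01],
  [0, -0.025, 0.1, -0.2, 0, 0, 0.02],
])

```text
clock: 19.9
ee_pos: [0.4657, -0.259, 0.2313]
orientation: [-3.14, 0.002, -3.125]
ft_force: [1.4, 0.5, -1.1]
grip_width: 0.0854
```

```bash
python3 look.py 13 wrist,scene guard wash_tray
```

```text
19.9 [ 0.4657 -0.259   0.2313] [-3.1403e+00  1.8000e-03 -3.1250e+00] [-0.62  0.36  1.57  0.    1.2  -2.21] [ 1.4  0.5 -1.1] 0.0854
wrist guard 0.67 [218.9 175.5] 20750
wrist wash_tray 0.56 [192.1  96.9] 37250
scene guard 0.86 [150.7 407.6] 7506
scene wash_tray 0.76 [114.1 384.3] 12365
```

View pics/scene_13.png

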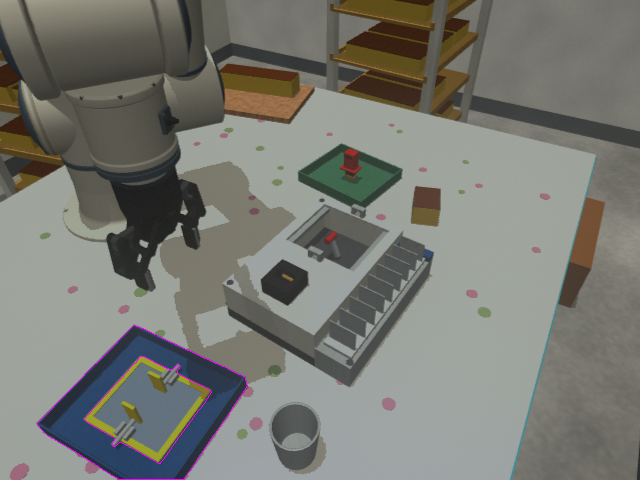

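servo_tool([
  [1, -0.01, 0.04, 0, 0, 0, 0.01],
  [1, -0.02, 0.08, 0, 0, 0, 0.02],
  [1, -0.03, 0.12, 0, 0, 0, 0.03],
  [1, -0.04, 0.16, 0, 0, 0, 0.04],
  [1, -0.05, 0.2, 0, 0, 0, 0.05],
  [1, -0.06, 0.24, 0, 0, 0, 0.05],
  [1, -0.07, 0.28, 0, 0, 0, 0.05],
  [1, -0.084, 0.325, 0, 0, 0, 0.05],
])

```text
clock: 21.0
ee_pos: [0.5437, 0.0673, 0.2302]
orientation: [-3.141, -0.0, 3.054]
ft_force: [1.6, -0.1, 0.8]
grip_width: 0.0003
```

servo_tool([
  [1, 0, 0, 0, 0, 0, 0],
  [1, 0, 0, 0, 0, 0, 0],
])

```text
clock: 21.2
ee_pos: [0.5436, 0.0669, 0.2299]
orientation: [-3.141, -0.0, 3.057]
ft_force: [-0.4, -0.5, -0.3]
grip_width: 0.0001
```

```bash
python3 look.py 14 wrist,scene,side lever_knob guard plug
```

```text
21.2 [0.5436 0.0669 0.2299] [-3.1413e+00 -4.0000e-04  3.0568e+00] [ 0.01  0.39  1.54 -0.    1.22 -1.47] [-0.4 -0.5 -0.3] 0.0001
wrist lever_knob 0.86 [323.4 215.7] 556
wrist plug 0.91 [634.5  64.8] 450
scene lever_knob 0.72 [331.7 240.8] 150
scene guard 0.62 [149.2 408.7] 7386
scene plug 0.62 [351.9 163.3] 434
scene plug 0.27 [113.4 383.7] 12368
side lever_knob 0.7 [305.8 274. ] 122
side plug 0.66 [222.  356.3] 659
```

View pics/wrist_14.png

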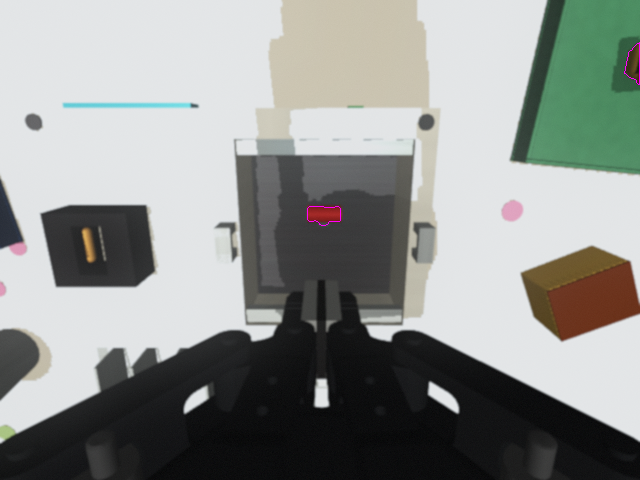

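Run:
```python
from h import *
D=pickle.load(open('D.pkl','rb')); m=np.array([.5527,-.0052,-.085])
for n in('wrist','scene','side'):
    p=ray(D[n],D[n,'lever_knob'][0]['uv'],.073); q=R.from_euler('z',.085).apply(p-[*m[:2],0]); print(n,p.round(4),q.round(4))
# well edges
for p in((325,154),(325,310)): print(R.from_euler('z',.085).apply(ray(D['wrist'],p,.09)-[*m[:2],0]).round(4))
s=ctrl.state(); M=R.from_euler('xyz',s['orientation']).as_matrix()
for x in(-.046,.007): print((M.T@(np.r_[toW(m,[[x,.075,0]])[0]]-np.r_[s['ee_pos'][:2],0])).round(4))
```

```text
wrist [0.5435 0.0699 0.073 ] [-0.0155  0.074   0.073 ]
scene [0.5469 0.0666 0.073 ] [-0.0119  0.071   0.073 ]
side [0.5235 0.0826 0.073 ] [-0.0366  0.085   0.073 ]
[-0.0672  0.075   0.09  ]
[0.0632 0.0755 0.09  ]
[0.0304 0.0041 0.    ]
[-0.0226  0.0041 -0.    ]
```

servo_tool([
  [1, 0.028, 0.004, 0.03, 0, 0, 0],
  [1, 0.028, 0.004, 0.07, 0, 0, 0],
  [1, 0.028, 0.004, 0.1, 0, 0, 0],
  [1, 0.028, 0.004, 0.12, 0, 0, 0],
  [1, 0.028, 0.004, 0.13, 0, 0, 0],
  [1, 0.028, 0.004, 0.13, 0, 0, 0],
])

```text
clock: 22.4
ee_pos: [0.5152, 0.0733, 0.0995]
orientation: [-3.141, -0.002, 3.056]
ft_force: [0.2, -0.2, 0.2]
grip_width: 0.0002
```

```bash
python3 look.py 15 wrist,scene lever_knob
```

```text
22.4 [0.5152 0.0733 0.0995] [-3.1414e+00 -1.8000e-03  3.0557e+00] [ 0.03  0.53  1.75 -0.    0.87 -1.46] [ 0.2 -0.2  0.2] 0.0002
scene lever_knob 0.74 [331.5 240.5] 201
```

View pics/wrist_15.png

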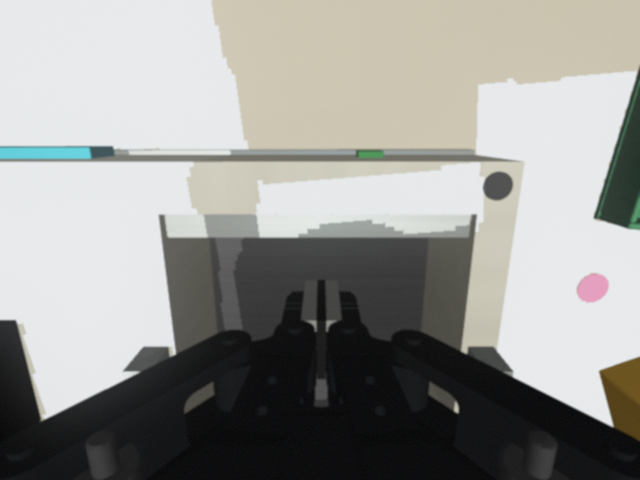

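View pics/scene_15.png

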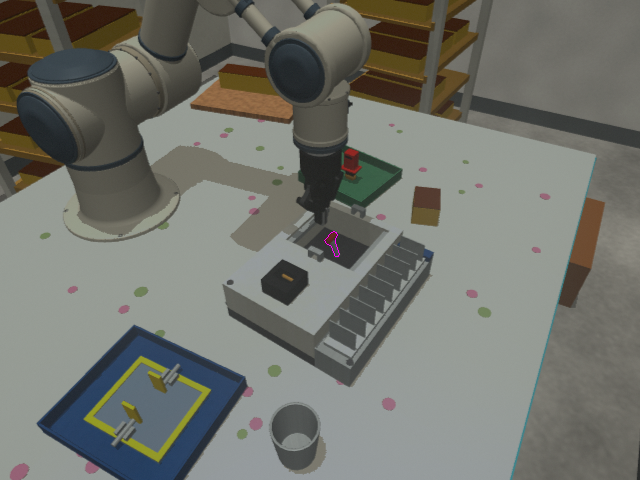

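servo_tool([
  [1, 0, 0, 0.015, 0, 0, 0],
  [1, 0, 0, 0.03, 0, 0, 0],
  [1, 0, 0, 0.043, 0, 0, 0],
  [1, 0, 0, 0.043, 0, 0, 0],
  [1, -0.006, 0, 0.043, 0, 0, 0],
  [1, -0.012, 0, 0.043, 0, 0, 0],
])

```text
clock: 23.2
ee_pos: [0.5284, 0.0723, 0.0583]
orientation: [3.141, 0.001, 3.056]
ft_force: [-1.8, 0.9, 2.3]
grip_width: -0.0002
```

servo_tool([
  [1, -0.006, 0, 0, 0, 0, 0],
  [1, -0.012, 0, 0, 0, 0, 0],
  [1, -0.018, 0, 0, 0, 0, 0],
  [1, -0.024, 0, 0, 0, 0, 0],
  [1, -0.03, 0, 0, 0, 0, 0],
  [1, -0.034, 0, 0, 0, 0, 0],
  [1, -0.034, 0, 0, 0, 0, 0],
])

```text
clock: 23.9
ee_pos: [0.5597, 0.0695, 0.0568]
orientation: [-3.141, -0.005, 3.056]
ft_force: [-12.9, 1.7, 7.9]
grip_width: -0.0004
```

```bash
python3 look.py 16 scene,side lever_knob
```

```text
23.9 [0.5597 0.0695 0.0568] [-3.1413 -0.0045  3.0557] [ 0.02  0.64  1.66  0.    0.84 -1.47] [-12.9   1.7   7.9] -0.0004
scene lever_knob 0.51 [347.2 249. ] 151
side lever_knob 0.59 [327.  267.2] 10725
```

View pics/scene_16.png

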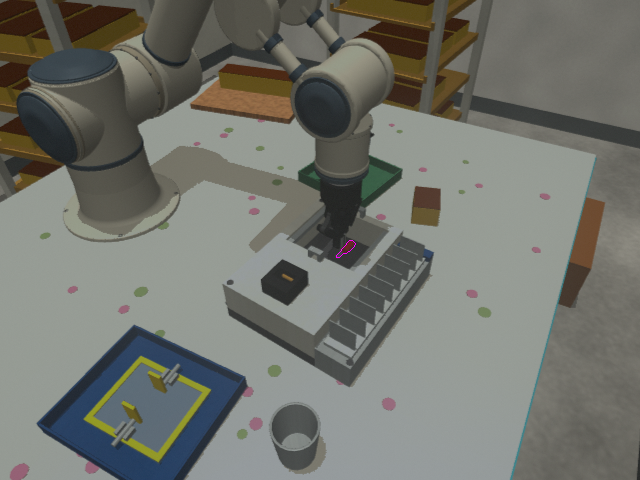

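servo_tool([
  [1, 0.01, 0, 0, 0, 0, 0],
  [1, 0.02, 0, 0, 0, 0, 0],
  [1, 0.02, 0, -0.03, 0, 0, 0],
  [1, 0.02, 0, -0.07, 0, 0, 0],
  [1, 0.02, 0, -0.11, 0, 0, 0],
  [1, 0.02, 0, -0.15, 0, 0, 0],
  [1, 0.02, 0, -0.17, 0, 0, 0],
  [1, 0.02, 0, -0.17, 0, 0, 0],
])

```text
clock: 24.9
ee_pos: [0.5428, 0.0712, 0.2304]
orientation: [3.141, 0.006, 3.056]
ft_force: [0.6, -0.5, -0.6]
grip_width: -0.0002
```

```bash
python3 look.py 17 wrist,scene,side lever_knob plug guard
python3 - <<'E'
from h import *
D=pickle.load(open('D.pkl','rb')); m=np.array([.5527,-.0052,-.085])
for n in('wrist','scene'):
  if D[n,'lever_knob']:
    p=ray(D[n],D[n,'lever_knob'][0]['uv'],.07); q=R.from_euler('z',.085).apply(p-[*m[:2],0]); print(n,q.round(4))
E
```

```text
24.9 [0.5428 0.0712 0.2304] [3.141  0.0059 3.0558] [ 0.02  0.38  1.54 -0.    1.21 -1.46] [ 0.6 -0.5 -0.6] -0.0002
wrist lever_knob 0.7 [318.7 256.2] 909
wrist plug 0.75 [632.2  62.8] 664
scene lever_knob 0.7 [347.3 248.5] 117
scene plug 0.64 [352.3 165.4] 438
scene guard 0.81 [149.  408.8] 7359
scene guard 0.49 [426.  204.4] 1029
side lever_knob 0.72 [298.9 263.6] 153
side plug 0.95 [223.4 355.4] 687
side plug 0.33 [295.9 266.7] 104
side guard 0.49 [297.9 267.4] 145
wrist [0.0216 0.0743 0.07  ]
scene [0.0244 0.0722 0.07  ]
```

View pics/wrist_17.png

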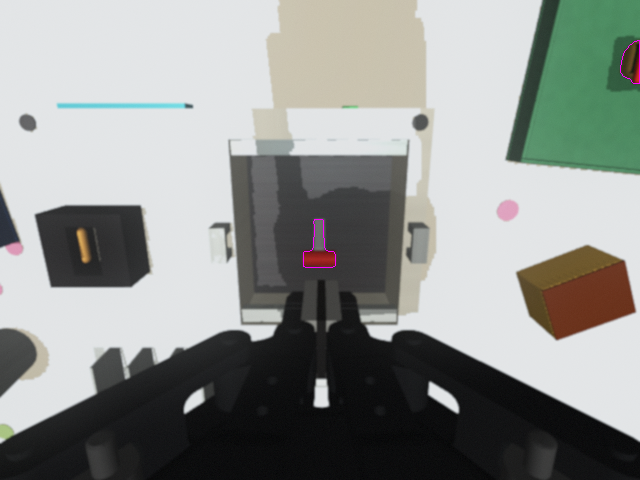

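View pics/scene_17.png

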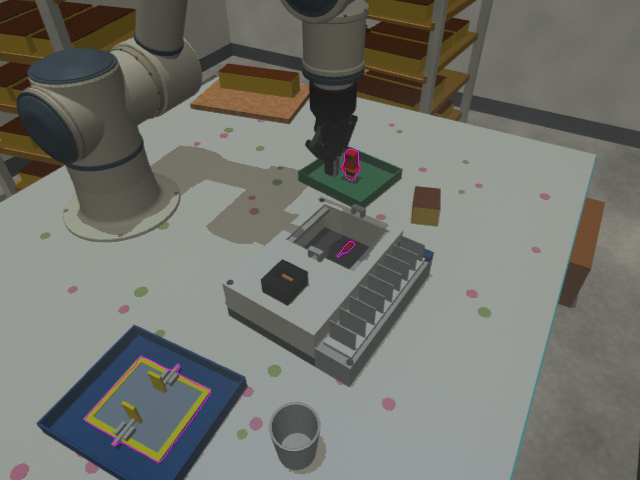

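View pics/side_17.png

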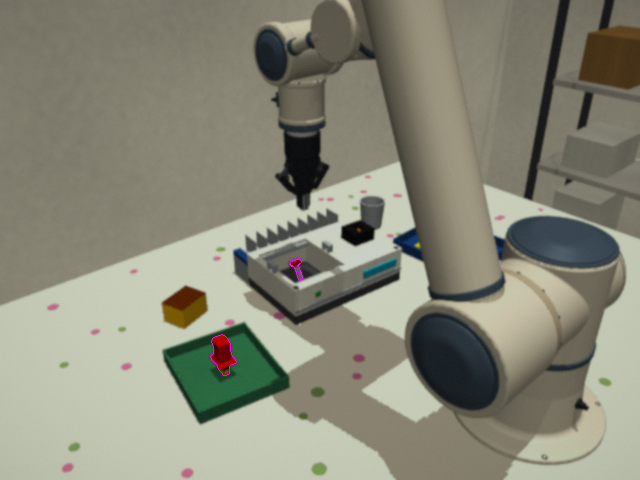

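```bash
python3 -c "
from plant import ctrl
print(ctrl.job_done())"
```

```text
the job is handed in; nothing more can be done
None
```

I did the whole job in order and handed it in at about 25 s of the 72 s allowed; the hand-in gives no verdict.

- **Plug:** I pulled it straight up out of the socket and set it on the green tray floor, with about 5 N of contact before release. It stands upright in the tray.
- **Guard:** I pinched the tabs to 44 mm, lifted the guard straight off and lowered it onto the blue tray floor, with 9 N of contact at the expected height. It was released flat with the tabs up, near the tray's centre.
- **Lever:** I pushed it over until the force rose to about 13 N, which I took as the stop. The knob then measured about 22 to 24 mm past the hinge (23.5 mm expected at 1.1 rad), well past the 15 mm that 0.9 rad needs.

**Last checks:** The final scene and side pictures show the plug in the green tray, the guard flat in the blue tray, and the cake and cup apparently where they started. The gripper was clear of everything, with its tips at z 0.23 m. The side camera's starting position for the knob was about 2 cm off the other two cameras. I used the wrist view, which matched the expected geometry.

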